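Snap the lens retainer into a prop lamp head

TASK

Fit the lens retainer of the prop lamp in the middle of the bench: lay the small hooded retainer ring loosely on the lamp's three spring clips and let go, then push it straight down with the wooden-handled pusher, not with the gripper, until it snaps in level under all three clips. Feel your way: once it is home, hold it down with a steady push of 10 to 20 N for a good second so that the gasket under the glass beds, and never push harder than 20 N or the glass may crack. Stand the pusher back upright on the bench, clear of the lamp, and leave the retainer in place and everything else where it is.

Things in the scene. Friction and masses are not known exactly. Their poses are not given: they have to be found in the camera images.
- lamp: Prop lamp head, fixed: a steel plate 130 x 104 x 12 mm with an upright bare-metal barrel, outer diameter 69 mm (81 mm at the cooling fins at its foot), bore 63 mm, mouth 60 mm above the bench, a round glass inside, three spring clips round the mouth. Origin: under the plate's centre, on the barrel's axis, at bench height; z up.
- lamp_rim (a point): Centre of the barrel's mouth, on its axis, level with the rim, z up. The small retainer laid on the clips centres itself, its underside 3 to 4 mm above this; grip it across the hood, fingertips about 15 mm above its underside, to clear the clips. Going down it first meets up to about 12 N (clips bending), then little, then snaps in; at home its underside is 5 mm below this.
- clip_nose (a point): Nose of one of the three clips, 28 mm from the lamp's axis, 2.5 mm above the rim; the others stand 120 and 240 degrees round. Upright sheet-steel springs 12 mm wide, outside the barrel, tops 14 mm above the rim; their hooked heads slope inward and down to the noses. They bend outward and snap back over a flange that has passed.
- lens: The glass in the barrel, 55 mm across, on a rubber gasket. Origin: centre of its underside, z up; its top, 6 mm higher, lies 4.4 mm below the rim. The gasket gives by about 3 N per mm for 1.6 mm, then it is firm. More than 22 N cracks it.
- ring: The small retainer, loose, hood up, 35 to 60 g: a bare aluminium ring (foot diameter 51 mm, 3 mm high; flange diameter 60 mm from 3 to 5.5 mm; collar diameter 46 mm up to 11 mm) with a black tube, the hood, outer diameter 40 mm, screwed tight into it; its top stands anywhere from 29 to 37 mm above the underside, and this is not reported. Origin: centre of its underside; z up to the hood.
- pusher: The pusher, like a big stamp, 91 mm tall, 110 to 225 g, standing loose on its foot: a white nylon foot, flat below, diameter 50 mm, 10 mm thick, and a round beech handle of diameter 30 mm from 30 to 83 mm above the underside. Origin: centre of its flat underside; z up the handle. It may shift a millimetre or two in the fingers as it is gripped.
- big_ring: Not for this lamp: a wider aluminium retainer, flange diameter 87 mm, 22 mm tall, lying hood up. Origin: centre of its underside. Leave alone.
- jar_a: Glass paint jar with a plastic cap, diameter 42 mm, 54 mm tall. Origin: centre of its underside. Leave alone.
- jar_b: Glass paint jar like jar_a. Leave alone.
- jar_c: Glass paint jar like jar_a. Leave alone.
- screwdriver: Screwdriver 180 mm long, lying between robot and lamp; black handle to its -x. Origin on its underside. Leave alone.
- oilstone: Grey sharpening stone 110 x 45 x 22 mm. Origin: centre of its underside. Leave alone.
There are look-alikes about, which are no part of the job. What is shaped like the ring but green or orange is not meant.

How it is judged:
On the way, in this order (a step that is already met when the one before it is completed fails the run):
1. the retainer lies loose, centred and level on the clips, let go, not yet pressed in (horizontal distance between ring and lamp_rim below 0.004 m and z of ring in the frame of lamp_rim between 0 and 0.007 m and contact force between the fingers and ring below 0.1 N and angle between the z axis of ring and the z axis of lamp, either way round below 0.07 rad), for 0.2 s.
2. the retainer is below the clips and the pusher holds it down with at least 8 N (z of ring in the frame of lamp_rim below -0.004 m and contact force between pusher and ring above 8 N), for 0.8 s.
At the end, for the whole second after the job is handed in: The small retainer is snapped in: its underside 4 to 8 mm below the lamp's rim, within 2.5 mm of the lamp's axis and level within 2 degrees; the pusher stands upright (within 6 degrees) at rest on the bench, its axis more than 90 mm from the lamp's axis (z of ring in the frame of lamp_rim between -0.008 and -0.004 m and horizontal distance between ring and lamp_rim below 0.0025 m and angle between the z axis of ring and the z axis of lamp, either way round below 0.035 rad and height (world z) of pusher below 0.01 m and angle between pusher's own z axis and vertical below 0.1 rad and linear speed of pusher below 0.02 m/s and horizontal distance between pusher and lamp above 0.09 m); the robot touches nothing.
It fails at once if the pusher bears on the retainer, or anything on the glass, with more than 22 N (contact force between pusher and ring above 22 N or contact force between lens and anything else above 22 N).
It fails at once if the gripper's fingers touch the retainer (over 2 N) once it has gone below the rim (z of ring in the frame of lamp_rim below -0.001 m and horizontal distance between ring and lamp_rim below 0.02 m and contact force between the fingers and ring above 2 N).
It fails at once if another thing on the bench is shifted by more than 30 mm (distance of any of big_ring, jar_a, jar_b, jar_c, screwdriver, oilstone from where it was at the start of the episode above 0.03 m).
It also fails if it takes over 72 s, if anything falls off the work surface, if the arm or the gripper's body presses on something with over 40 N, if the wrist force passes 120 N, or if a joint passes its speed limit or range.

ROBOT

A 7-joint arm with a two-finger parallel gripper is mounted at the origin on the work surface. World frame = base frame: x ahead of the robot, y to its left, z up, the work surface at z = 0. Lengths are in m, angles in rad, forces in N, time in s.
With the tool pointing down it reaches from about 0.425 to 0.875 m from the base axis. Payload 4.7 kg.
Tool frame: the origin (TCP) lies midway between the tips of the shut fingers; the grasp point (between the pads) lies 19 mm behind it; z points along the fingers, y is the line along which they close (so a half turn about z gives the same grasp; the last joint's range is limited). The gripper opens to 87 mm and grips with 3 to 60 N. Pads are 19 mm wide; open, the fingers measure 117 mm over their backs; the gripper's body (75 mm by 190 mm) begins 51 mm behind the grasp point.
Start: joints at [1.353, 0.321, -0.07, 1.45, 0.023, 1.371, -0.057], TCP at [0.149, -0.633, 0.223] pointing down, gripper open.
Joint ranges: [-2.86, 2.86], [-0.3, 2.09], [-1.38, 1.24], [0.06, 2.45], [-1.56, 4.7], [0.09, 2.05], [-2.69, 2.69]. Speed limits (rad/s): [2.57, 2.57, 3.14, 3.14, 3.14, 3.14, 3.14].

INTERFACE

Orientations are given as a rotation vector (axis times angle).
In Python, from bench import ctrl gives the robot as it stands. The module is installed in compiled form; this text tells all that it offers.
- The arm moves only by the shell command python3 -m handwheel 'ROWS' [FORCE]. ROWS is JSON, a list of rows, each a list of 7 numbers: the finger opening in m, from 0 to 0.087, then the shift along the tool's x, y, z in m, then the turn, a rotation vector about the tool's x, y, z in degrees. A call has 1 to 12 rows; each row shifts and turns the commanded pose from where the row before left it, along the tool's axes as they then stand; what a row does not reach is not made up. A row lasts 1/8 s, in which the tool goes at most 62.5 mm and 10.7 degrees, less where a joint would pass 70% of its speed; a pose out of reach is approached as far as the arm can. A call is refused whole if a number of a shift passes 0.0625 or a number of a turn 10.7, either way. A call with a gripper value outside its range is refused whole. The fingers move at their own pace and stop on an object; FORCE is the grip in N (left out, the last holds). Time passes only in rows, so rows that do not move let the fingers close. It gives the time, the measured TCP pose, the force, the opening and the grip force at its end, in the units of the state.
- ctrl.get_state(): the state, without advancing time (a new reading comes with each control period).
- ctrl.get_image(name): name is "scene" or "top" or "wrist"; returns (picture, depth): 480x640x3 uint8, blue, green, red; 480x640 float32, m along the optical axis (not along the pixel's ray), 0 where there is no reading.
- ctrl.camera_info(name): a dict with "intrinsics" (3x3 intrinsics, pixels), "R" (3x3) and "t" (3): a world point X has camera coordinates R X + t. Camera axes: x right, y down, z forward; pixel columns grow to the right and rows downward; lengths in m; the calibration is good to about 2 mm. A picture is of the moment at which its call begins: read the wrist's pose just before it. camera_info takes no time and is no camera call; for the wrist camera it gives the pose at the moment of the call.
- ctrl.close_job(): hands the job in; it is judged then, once.
The state is a dict: "time": time; "joint_positions": joint angles; "qd": joint speeds; "joint_torque": joint torques, N m; "position": TCP position; "tool_rot": TCP orientation; "ft_force": force on the tool from outside, world axes, zero at the start; "torque": the same for the moment, N m; "grip_width": opening from 0.0 (shut) to 1.0 (fully open); "grip_force": force on a finger pad.
Only numpy, scipy, OpenCV 4.12 (cv2) and the standard library are available. Lean on these libraries where they do the work, as an engineer would, in place of code of your own. Each camera call takes 0.05 s, during which the arm holds its last target. There are 200 camera calls.

## Working session

There is one attempt and no reset: what is moved stays moved. The work goes in short steps, Python scripts to look and compute and a shell command to move; the robot and the scene stay as the last step left them, time stands still between calls to the robot, and variables do not carry over. Pictures are saved under pics/ and viewed, at most 10 in all, crops included, and the job is handed in when it is done.

```bash
mkdir -p pics
python3 - <<'E'
from bench import ctrl
import cv2,numpy as np
s=ctrl.get_state();print({k:np.round(v,3).tolist() for k,v in s.items()})
for n in("top","scene"):
    p,d=ctrl.get_image(n);cv2.imwrite(f"pics/{n}0.png",p);np.save(f"pics/{n}0.npy",d)
    i=ctrl.camera_info(n);print(n,{k:np.round(v,4).tolist() for k,v in i.items()})
E
```

```text
{'time': 0.0, 'joint_positions': [1.353, 0.322, -0.07, 1.452, 0.023, 1.371, -0.057], 'qd': [-0.001, 0.001, 0.001, -0.001, 0.002, 0.001, -0.001], 'joint_torque': [-0.0, -49.129, -0.405, -31.252, -0.064, 0.044, 0.0], 'position': [0.149, -0.632, 0.221], 'tool_rot': [-3.119, -0.363, 0.001], 'ft_force': [0.821, 0.248, 0.352], 'torque': [-0.025, -0.047, 0.011], 'grip_force': 0.0, 'grip_width': 1.0}
top {'intrinsics': [[549.7702, 0.0, 325.382], [0.0, 549.7702, 244.1947], [0.0, 0.0, 1.0]], 'R': [[0.0043, -0.9997, -0.025], [-0.9968, -0.0023, -0.0804], [0.0803, 0.0252, -0.9965]], 't': [0.0011, 0.5335, 1.2076]}
scene {'intrinsics': [[544.9781, 0.0, 328.6939], [0.0, 544.9781, 246.6232], [0.0, 0.0, 1.0]], 'R': [[0.4754, 0.8797, 0.0084], [0.6743, -0.3582, -0.6457], [-0.5651, 0.3126, -0.7635]], 't': [-0.2599, -0.3055, 1.5886]}
```

View pics/top0.png

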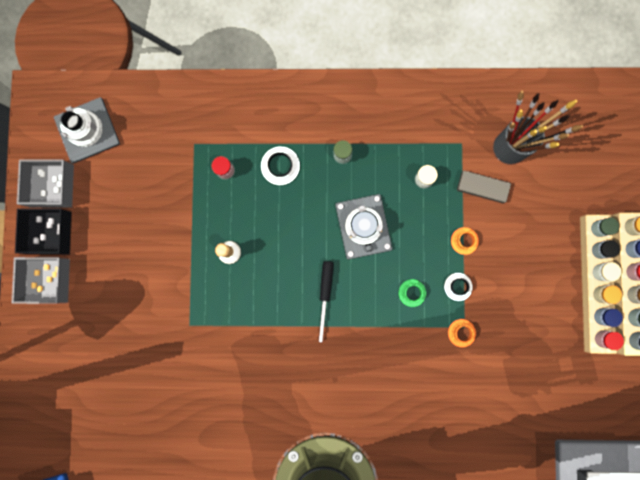

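View pics/scene0.png

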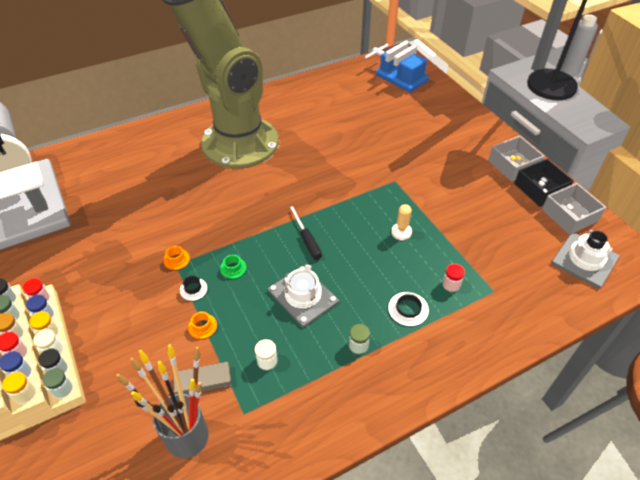

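Top view: the small ring (white flange, black hood) is at (458,287), lamp at (364,226), pusher at (228,252). The orange and green rings are look-alikes, and the red, olive and white jars are the ones to avoid. The scene view agrees: ring (193,289), lamp (302,287), pusher (402,222).

```bash
cat > h.py <<'E'
import numpy as np,cv2
from bench import ctrl
from scipy.spatial.transform import Rotation as Ro
def cast(info,uv,z):
    K,R,t=(np.array(info[k]) for k in("intrinsics","R","t"))
    d=R.T@np.linalg.solve(K,[uv[0],uv[1],1.]);c=-R.T@t
    return c+d*(z-c[2])/d[2]
def proj(info,X):
    K,R,t=(np.array(info[k]) for k in("intrinsics","R","t"))
    q=K@(R@np.array(X)+t);return q[:2]/q[2]
def blobs(mask,amin):
    cs,_=cv2.findContours(mask.astype(np.uint8),cv2.RETR_EXTERNAL,cv2.CHAIN_APPROX_NONE)
    return [(cv2.minEnclosingCircle(c),cv2.contourArea(c),cv2.boundingRect(c)) for c in cs if cv2.contourArea(c)>amin]
def st():
    s=ctrl.get_state();print("t",round(s["time"],2),"pos",np.round(s["position"],4),"rot",np.round(s["tool_rot"],3),"f",np.round(s["ft_force"],2),"w",round(s["grip_width"]*.087,4),"g",round(s["grip_force"],1));return s
def totool(s,dX):  # world shift -> tool axes
    return Ro.from_rotvec(s["tool_rot"]).inv().apply(dX)
E
python3 - <<'E'
from h import *
p=cv2.imread("pics/top0.png");i=ctrl.camera_info("top")
m=(p.min(2)>175)&(np.ptp(p.astype(int),axis=2)<40); m[:120]=0;m[340:]=0;m[:,:200]=0;m[:,500:]=0
for (c,r),a,b in blobs(m,40):
    for z in(.006,.010,.06): print(np.round(c,1),"r",round(r,1),a,b,z,np.round(cast(i,c,z),4), "D",round(np.linalg.norm(cast(i,(c[0]+2*r,c[1]),z)-cast(i,c,z)),4))
# plate grey
q=cv2.resize(p[120:350,200:520],None,fx=2.5,fy=2.5,interpolation=cv2.INTER_CUBIC);cv2.imwrite("pics/topc.png",q)
ps=cv2.imread("pics/scene0.png");s=ctrl.camera_info("scene")
for n,u in dict(ring=(193,289),push=(402,232)).items(): print(n,np.round(cast(s,u,.006),3))
print(np.round(cast(s,(302,283),.06),3))
E
```

```text
[321.5 320. ] r 19.2 87.0 (319, 301, 7, 39) 0.006 [0.3644 0.0112 0.006 ] D 0.0857
[321.5 320. ] r 19.2 87.0 (319, 301, 7, 39) 0.01 [0.3647 0.0111 0.01  ] D 0.0854
[321.5 320. ] r 19.2 87.0 (319, 301, 7, 39) 0.06 [0.3675 0.0095 0.06  ] D 0.082
[458.  286.5] r 14.3 579.5 (444, 273, 28, 28) 0.006 [ 0.4405 -0.2939  0.006 ] D 0.0636
[458.  286.5] r 14.3 579.5 (444, 273, 28, 28) 0.01 [ 0.4405 -0.293   0.01  ] D 0.0634
[458.  286.5] r 14.3 579.5 (444, 273, 28, 28) 0.06 [ 0.4403 -0.2823  0.06  ] D 0.0609
[228.4 251.9] r 11.2 181.0 (219, 241, 21, 23) 0.006 [0.5167 0.2235 0.006 ] D 0.0511
[228.4 251.9] r 11.2 181.0 (219, 241, 21, 23) 0.01 [0.5164 0.2227 0.01  ] D 0.0509
[228.4 251.9] r 11.2 181.0 (219, 241, 21, 23) 0.06 [0.5131 0.2125 0.06  ] D 0.0489
[363.  225.1] r 19.3 1053.5 (345, 206, 38, 39) 0.006 [ 0.5784 -0.0819  0.006 ] D 0.0873
[363.  225.1] r 19.3 1053.5 (345, 206, 38, 39) 0.01 [ 0.5779 -0.0817  0.01  ] D 0.0871
[363.  225.1] r 19.3 1053.5 (345, 206, 38, 39) 0.06 [ 0.5721 -0.0796  0.06  ] D 0.0835
[426. 176.] r 10.8 276.5 (416, 166, 21, 20) 0.006 [ 0.691  -0.2252  0.006 ] D 0.049
[426. 176.] r 10.8 276.5 (416, 166, 21, 20) 0.01 [ 0.6902 -0.2246  0.01  ] D 0.0488
[426. 176.] r 10.8 276.5 (416, 166, 21, 20) 0.06 [ 0.6799 -0.2166  0.06  ] D 0.0469
[280.  165.4] r 19.5 1133.5 (261, 146, 39, 39) 0.006 [0.7159 0.1083 0.006 ] D 0.0897
[280.  165.4] r 19.5 1133.5 (261, 146, 39, 39) 0.01 [0.715  0.1079 0.01  ] D 0.0894
[280.  165.4] r 19.5 1133.5 (261, 146, 39, 39) 0.06 [0.7036 0.1024 0.06  ] D 0.0858
ring [ 0.445 -0.296  0.006]
push [0.522 0.221 0.006]
[ 0.582 -0.086  0.06 ]
```

View pics/topc.png

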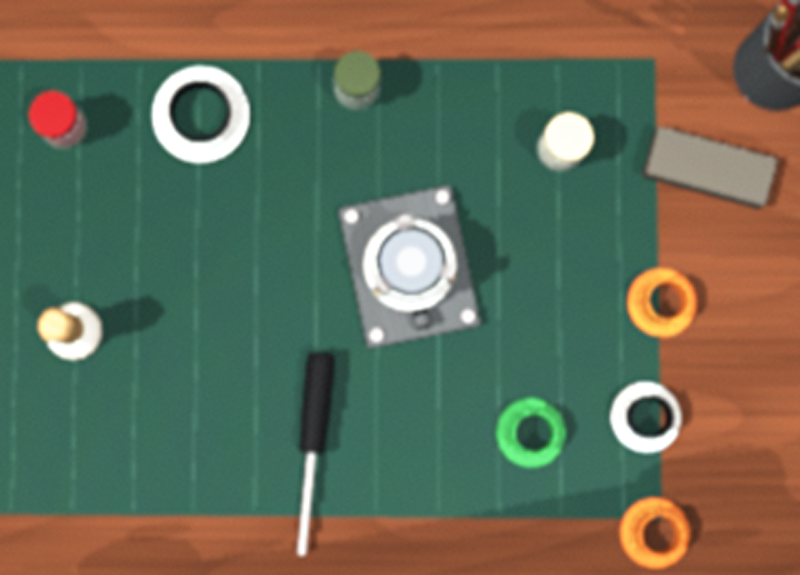

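The ring lies at about (0.4405, -0.294), the lamp rim at (0.572, -0.080) or slightly off, and the pusher at (0.516, 0.223). I'll move above the ring with the fingers narrowed to 60 mm.

```bash
python3 -m handwheel '[[0.06,0.036,-0.026,0.002,0,0,0],[0.06,0.036,-0.026,0.002,0,0,0],[0.06,0.036,-0.026,0.002,0,0,0],[0.06,0.036,-0.026,0.002,0,0,0],[0.06,0.036,-0.026,0.002,0,0,0],[0.06,0.036,-0.026,0.002,0,0,0],[0.06,0.036,-0.026,0.002,0,0,0],[0.06,0.036,-0.026,0.002,0,0,0],[0.06,0.036,-0.026,0.002,0,0,0],[0.06,0.036,-0.026,0.002,0,0,0],[0.06,0,0,0,0,0,0],[0.06,0,0,0,0,0,0]]'
python3 - <<'E'
from h import *
s=st();i=ctrl.camera_info("wrist");p,d=ctrl.get_image("wrist");cv2.imwrite("pics/w1.png",p)
R,t=np.array(i["R"]),np.array(i["t"]);print("cam",np.round(-R.T@t,3),np.round(R,3).tolist(),np.round(i["intrinsics"],1).tolist())
for X in([.4405,-.294,.006],): print(proj(i,X))
m=(p.min(2)>165)&(np.ptp(p.astype(int),axis=2)<40)
for (c,r),a,b in blobs(m,300): print(np.round(c,1),round(r,1),a,b,np.round(cast(i,c,.0055),4),"D",round(np.linalg.norm(cast(i,(c[0]+2*r,c[1]),.0055)-cast(i,c,.0055)),4))
E
```

```text
time: 1.6
position: [0.4393, -0.2973, 0.2022]
tool_rot: [3.12, 0.363, -0.002]
ft_force: [0.8, 0.1, 0.2]
grip_width: 0.69
grip_force: 0.0
t 1.6 pos [ 0.4393 -0.2973  0.2022] rot [ 3.12e+00  3.63e-01 -2.00e-03] f [0.76 0.05 0.16] w 0.06 g 0.0
cam [ 0.523 -0.278  0.364] [[0.23, -0.973, 0.001], [-0.927, -0.219, 0.306], [-0.297, -0.071, -0.952]] [[381.6, 0.0, 312.3], [0.0, 381.6, 239.2], [0.0, 0.0, 1.0]]
[308.11063182 208.41588238]
[311. 206.] 31.3 2919.5 (280, 176, 63, 61) [ 0.4433 -0.2962  0.0055] D 0.06
[75.5  5. ] 52.6 838.5 (23, 1, 106, 40) [ 0.5635 -0.0687  0.0055] D 0.0866
[64.   0.5] 27.0 510.0 (37, 0, 55, 15) [ 0.5646 -0.0593  0.0055] D 0.0443
```

View pics/w1.png

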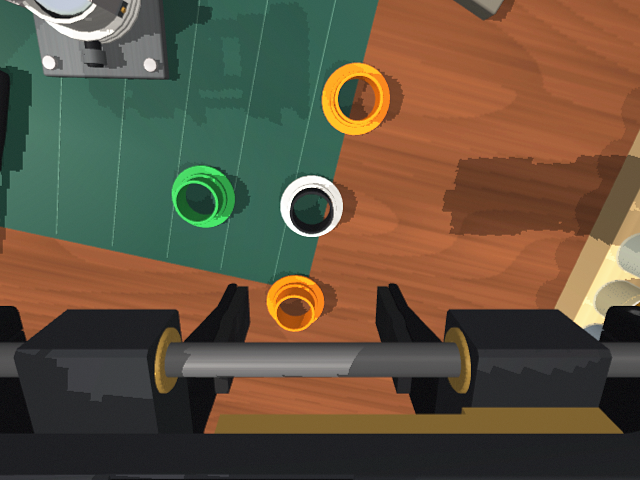

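The wrist view shows the ring at (311,206), an exact 60 mm disc. The orange and green ones sit 80 mm or more away, and the lamp is at the upper left. Descending to grip the hood at 15 mm.

```bash
python3 -m handwheel '[[0.06,0.0035,-0.001,0.04,0,0,0],[0.06,0,0,0.04,0,0,0],[0.06,0,0,0.04,0,0,0],[0.06,0,0,0.037,0,0,0],[0.06,0,0,0.02,0,0,0],[0.06,0,0,0.01,0,0,0],[0.06,0,0,0,0,0,0]]'
python3 -m handwheel '[[0.036,0,0,0,0,0,0],[0.036,0,0,0,0,0,0],[0.036,0,0,0,0,0,0],[0.036,0,0,0,0,0,0],[0.036,0,0,0,0,0,0]]' 12
```

```text
time: 2.52
position: [0.4424, -0.2958, 0.0153]
tool_rot: [-3.12, -0.361, 0.001]
ft_force: [1.1, 0.1, 0.7]
grip_width: 0.688
grip_force: 0.0
time: 3.15
position: [0.4435, -0.2955, 0.0162]
tool_rot: [3.12, 0.363, 0.001]
ft_force: [0.0, -0.3, 4.5]
grip_width: 0.454
grip_force: 12.0
```

```bash
python3 -m handwheel '[[0.036,0,0,-0.044,0,0,0],[0.036,0,0,-0.05,0,0,0],[0.036,0,0,-0.05,0,0,0],[0.036,0,0,-0.04,0,0,0],[0.036,0.025,-0.044,0,0,0,0],[0.036,0.025,-0.044,0,0,0,0],[0.036,0.025,-0.044,0,0,0,0],[0.036,0.025,-0.044,0,0,0,0],[0.036,0,0,0,0,0,0],[0.036,0,0,0,0,0,0],[0.036,0,0,0,0,0,0]]'
python3 - <<'E'
from h import *
s=st();i=ctrl.camera_info("wrist");p,d=ctrl.get_image("wrist");cv2.imwrite("pics/w2.png",p);np.save("pics/w2.npy",d)
print(proj(i,[.575,-.081,.06]),proj(i,s["position"]+np.array([0,0,-.015])))
j=ctrl.camera_info("top");p,d=ctrl.get_image("top");cv2.imwrite("pics/t2.png",p)
E
```

```text
time: 4.53
position: [0.4995, -0.1024, 0.1992]
tool_rot: [3.121, 0.359, -0.001]
ft_force: [0.3, 0.3, -0.4]
grip_width: 0.455
grip_force: 12.0
t 4.53 pos [ 0.4995 -0.1024  0.1992] rot [ 3.121e+00  3.590e-01 -1.000e-03] f [ 0.29  0.29 -0.42] w 0.0396 g 12.0
[306.07839393 126.96997056] [310.46607096 293.38633564]
```

View pics/w2.png

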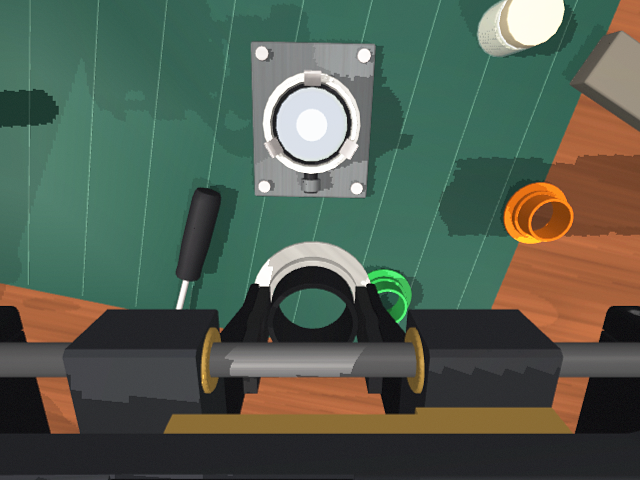

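The wrist view shows the ring held level (flange arc top at (312,242)). The lamp mouth is at about (311,122), with clips at (313,77), (272,150) and (351,150) and plate screws at the corners.

Run:
```python
from h import *
from scipy.optimize import least_squares
i=ctrl.camera_info("wrist");s=st()
p=cv2.imread("pics/w2.png").astype(int)
w=(p.min(2)>185)&(np.ptp(p,axis=2)<35)
def circ(pts,z,r0=None):
    X=np.array([cast(i,q,z)[:2] for q in pts]);f=lambda v:np.hypot(*(X-v[:2]).T)-(v[2] if r0 is None else r0)
    v=least_squares(f,[*X.mean(0),.03],loss="soft_l1",f_scale=.0005);return v.x.round(4),np.sqrt(np.mean(v.fun**2)).round(5),len(X)
def radial(c,rmin,rmax,inv,angs):
    out=[]
    for a in np.radians(angs):
        rr=np.arange(rmin,rmax,.5) if not inv else np.arange(rmax,rmin,-.5)
        for r in rr:
            u,v=c[0]+r*np.cos(a),c[1]+r*np.sin(a)
            if w[int(round(v)),int(round(u))]: out.append((u,v));break
    return out
# rim outer: inward from outside, skipping clip directions
out=radial((311,122),41,58,True,[a for a in range(0,360,3) if min(abs((a-b+180)%360-180) for b in(-90,30,145,90))>16])
print("rim outer",circ(out,.06),circ(out,.06,.0345))
lens=(p[:,:,0]>185)&(p[:,:,0]-p[:,:,2]>5)
for (c,r),a,b in blobs(lens[60:200,240:380],300): c=(c[0]+240,c[1]+60);print("lens",c,r,a,np.round(cast(i,c,.0556),4),2*r/381*np.linalg.norm(0))
scr=[(262,53),(364,55),(264,186),(357,188)]
S=[cast(i,q,.014) for q in scr];print("screws",np.round(np.mean(S,0),4))
w=(p.min(2)>125)&(np.ptp(p,axis=2)<40)
zf=s["position"][2]-.0155+.0055
rg=radial((312,305),40,75,True,range(-145,-34,3))
print("ring",circ(rg,zf),circ(rg,zf,.030))
t=cv2.imread("pics/t2.png").astype(int);j=ctrl.camera_info("top")
print("world dX from TCP; top lamp px",proj(j,[.575,-.081,.06]))
```

```text
t 4.62 pos [ 0.4996 -0.1022  0.1993] rot [ 3.121e+00  3.600e-01 -1.000e-03] f [ 0.04 -0.32 -0.27] w 0.0395 g 12.0
rim outer (array([ 0.5778, -0.084 ,  0.0365]), np.float64(0.00024), 76) (array([ 0.5798, -0.0834,  0.03  ]), np.float64(0.00213), 76)
lens (311.14251708984375, 123.71021270751953) 36.45492935180664 3847.0 [ 0.5783 -0.0839  0.0556] 0.0
screws [ 0.5776 -0.0845  0.014 ]
ring (array([ 0.4998, -0.103 ,  0.0295]), np.float64(0.0002), 37) (array([ 0.5512, -0.0899,  0.03  ]), np.float64(0.007), 37)
world dX from TCP; top lamp px [363.67145967 223.77893772]
```

```bash
python3 -m handwheel '[[0.036,0.04,0,0,0,0,0],[0.036,0.03,0,0.02,0,0,0],[0.036,0.01,-0.0005,0.03,0,0,0],[0.036,0,0,0.03,0,0,0],[0.036,0,0,0.01,0,0,0],[0.036,0,0,0,0,0,0],[0.036,0,0,0,0,0,0]]'
python3 - <<'E'
from h import *
s=st();i=ctrl.camera_info("wrist");p,d=ctrl.get_image("wrist");cv2.imwrite("pics/w3.png",p[180:420,180:460])
q=cv2.resize(p[180:400,190:440],None,fx=3,fy=2.7,interpolation=cv2.INTER_CUBIC);cv2.imwrite("pics/w3c.png",q)
print(proj(i,[.578,-.084,.06]))
E
```

```text
time: 5.5
position: [0.5786, -0.0824, 0.111]
tool_rot: [3.12, 0.362, 0.003]
ft_force: [-0.2, -0.4, -0.6]
grip_width: 0.449
grip_force: 12.0
t 5.5 pos [ 0.5786 -0.0824  0.111 ] rot [3.12e+00 3.62e-01 3.00e-03] f [-0.18 -0.44 -0.63] w 0.0391 g 12.0
[312.96510495 268.69477317]
```

View pics/w3c.png

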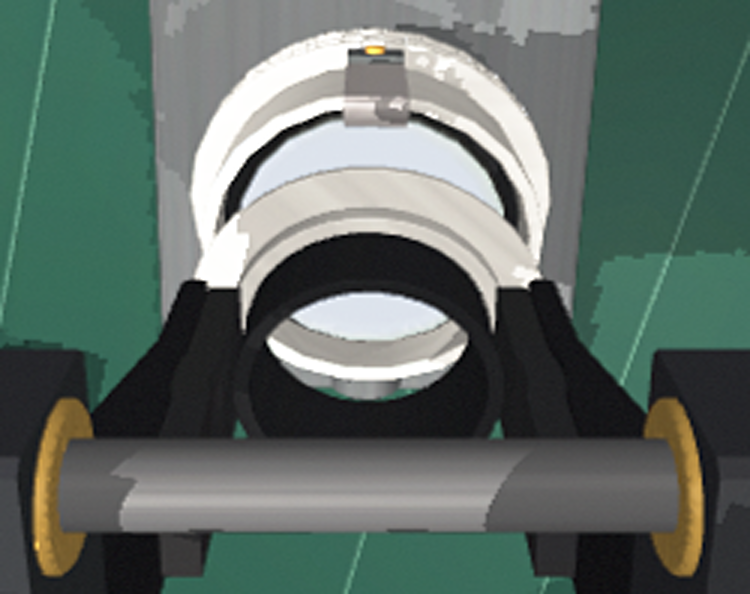

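The crop shows the ring sideways-centred over the barrel: ring centre at column ~370 against barrel 371, with the front clip at 377. Lowering gently.

```bash
python3 -m handwheel '[[0.036,-0.001,0.0005,0.01,0,0,0],[0.036,0,0,0.008,0,0,0],[0.036,0,0,0.004,0,0,0],[0.036,0,0,0,0,0,0]]'
python3 -m handwheel '[[0.036,0,0,0.002,0,0,0],[0.036,0,0,0.002,0,0,0],[0.036,0,0,0.002,0,0,0],[0.036,0,0,0,0,0,0]]'
python3 - <<'E'
from h import *
s=st();i=ctrl.camera_info("wrist");p,d=ctrl.get_image("wrist")
q=cv2.resize(p[180:400,190:440],None,fx=3,fy=2.7,interpolation=cv2.INTER_CUBIC);cv2.imwrite("pics/w4c.png",q)
print(proj(i,[.578,-.084,.06]))
E
```

```text
time: 6.05
position: [0.5765, -0.0826, 0.0869]
tool_rot: [-3.12, -0.363, 0.002]
ft_force: [0.5, -0.4, -0.4]
grip_width: 0.454
grip_force: 12.0
time: 6.55
position: [0.5771, -0.0829, 0.0815]
tool_rot: [3.12, 0.363, 0.001]
ft_force: [0.7, -0.1, -0.7]
grip_width: 0.454
grip_force: 12.0
t 6.55 pos [ 0.5771 -0.0829  0.0815] rot [3.12e+00 3.63e-01 1.00e-03] f [ 0.72 -0.11 -0.66] w 0.0395 g 12.0
[312.89520516 286.81237505]
```

View pics/w4c.png

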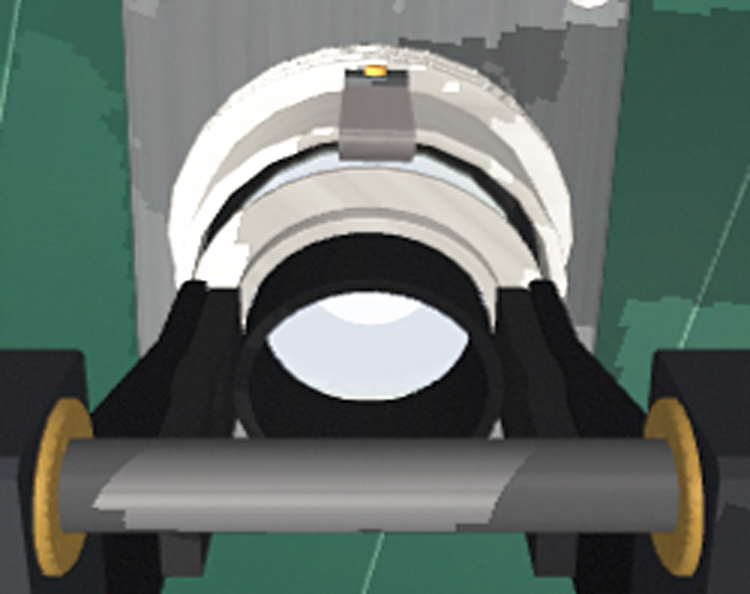

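The ring's flange edge (row 168) sits just behind the front clip's nose (row 160) and is sideways-centred, which fits to within about 1 mm. Lowering the last 2.5 mm.

```bash
python3 -m handwheel '[[0.036,0.0007,0,0.001,0,0,0],[0.036,0,0,0.001,0,0,0],[0.036,0,0,0.0005,0,0,0],[0.036,0,0,0,0,0,0]]'
```

```text
time: 7.1
position: [0.5779, -0.0827, 0.0793]
tool_rot: [3.12, 0.363, 0.001]
ft_force: [0.8, -0.6, 1.9]
grip_width: 0.452
grip_force: 12.0
```

Contact has begun, at about 2.5 N. Releasing and lifting.

```bash
python3 -m handwheel '[[0.044,0,0,0,0,0,0],[0.056,0,0,0,0,0,0],[0.06,0,0,0,0,0,0],[0.06,0,0,0,0,0,0],[0.06,0,0,-0.02,0,0,0],[0.06,0,0,-0.05,0,0,0],[0.06,0,0,-0.05,0,0,0],[0.06,-0.04,0,0,0,0,0],[0.06,-0.04,0,0,0,0,0],[0.06,0,0,0,0,0,0],[0.06,0,0,0,0,0,0]]'
python3 - <<'E'
from h import *
s=st();i=ctrl.camera_info("wrist");p,d=ctrl.get_image("wrist");cv2.imwrite("pics/w5.png",p)
u,v=map(int,proj(i,[.578,-.084,.07]));print(u,v)
u0,v0=max(u-90,0),max(v-70,0)
cv2.imwrite("pics/w5c.png",cv2.resize(p[v0:v0+150,u0:u0+200],None,fx=4,fy=4,interpolation=cv2.INTER_CUBIC));print(u0,v0)
E
```

```text
time: 8.48
position: [0.5007, -0.1008, 0.2004]
tool_rot: [3.119, 0.363, 0.004]
ft_force: [0.1, -0.0, -0.1]
grip_width: 0.692
grip_force: 0.0
t 8.47 pos [ 0.5007 -0.1008  0.2004] rot [3.119 0.363 0.004] f [ 0.06 -0.   -0.11] w 0.0602 g 0.0
312 126
222 56
```

View pics/w5c.png

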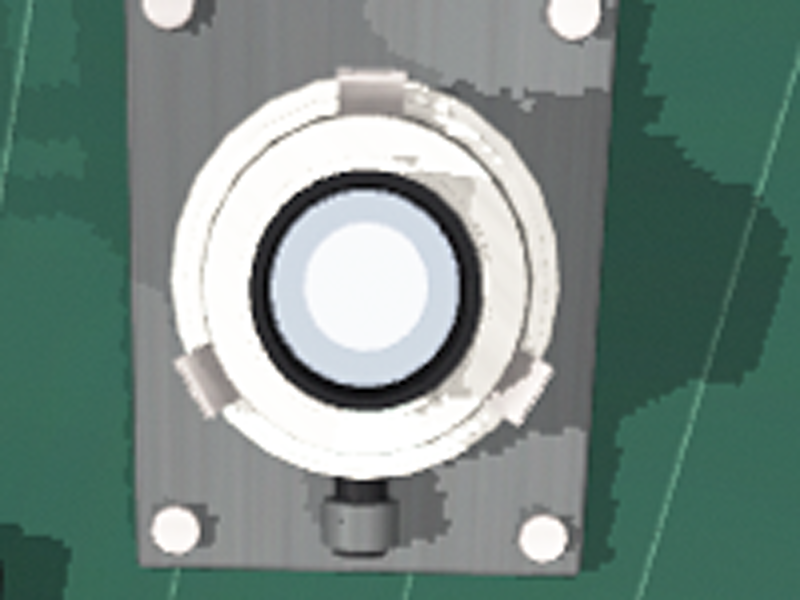

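The ring lies level and centred on all three clips: hood circle at crop (365,290), barrel at (365,285). On to the pusher.

```bash
python3 -m handwheel '[[0.05,0.003,-0.03,0,0,0,0],[0.05,0.004,-0.047,0,0,0,0],[0.05,0.004,-0.047,0,0,0,0],[0.05,0.004,-0.047,0,0,0,0],[0.05,0.004,-0.047,0,0,0,0],[0.05,0.004,-0.047,0,0,0,0],[0.05,0.003,-0.047,0,0,0,0],[0.05,0,-0.016,0,0,0,0],[0.05,0,0,0,0,0,0],[0.05,0,0,0,0,0,0]]'
python3 - <<'E'
from h import *
s=st();i=ctrl.camera_info("wrist");p,d=ctrl.get_image("wrist");cv2.imwrite("pics/w6.png",p)
q=p.astype(int)
w=(q.min(2)>165)&(np.ptp(q,axis=2)<40);w[300:]=0
print(proj(i,[.517,.223,.01]),proj(i,[.517,.223,.091]))
for (c,r),a,b in blobs(w,100): print("white",np.round(c,1),round(r,1),a,b,np.round(cast(i,c,.01),4),"D",2*r/381.6*(np.array(i["R"])@cast(i,c,.01)+i["t"])[2])
hv=cv2.cvtColor(p,cv2.COLOR_BGR2HSV);m=(hv[...,0]>8)&(hv[...,0]<28)&(hv[...,1]>60)&(hv[...,2]>150);m[300:]=0
for (c,r),a,b in blobs(m,80): print("beech",np.round(c,1),round(r,1),a,b,np.round(cast(i,c,.087),4))
cv2.imwrite("pics/w6c.png",cv2.resize(p[0:300,160:460],None,fx=2,fy=2))
E
```

```text
time: 9.78
position: [0.4502, 0.2236, 0.199]
tool_rot: [-3.121, -0.362, 0.001]
ft_force: [-0.5, 0.1, 0.1]
grip_width: 0.576
grip_force: 0.0
t 9.78 pos [0.4502 0.2236 0.199 ] rot [-3.121e+00 -3.620e-01  1.000e-03] f [-0.51  0.06  0.14] w 0.0501 g 0.0
[328.97794167 141.49992514] [333.93070807 148.64808776]
white [332.1 140.5] 28.4 930.0 (305, 113, 56, 56) [0.5185 0.2204 0.01  ] D 0.050591022107769563
beech [217.5 288.5] 17.5 194.5 (200, 288, 36, 12) [0.3919 0.2854 0.087 ]
beech [336.6 146.2] 21.9 1362.5 (317, 125, 42, 44) [0.5188 0.2213 0.087 ]
beech [197.   17.4] 60.6 3027.0 (139, 0, 117, 60) [0.5757 0.3274 0.087 ]
beech [ 97.1 149.5] 178.3 48573.0 (0, 0, 242, 300) [0.4782 0.384  0.087 ]
```

View pics/w6c.png

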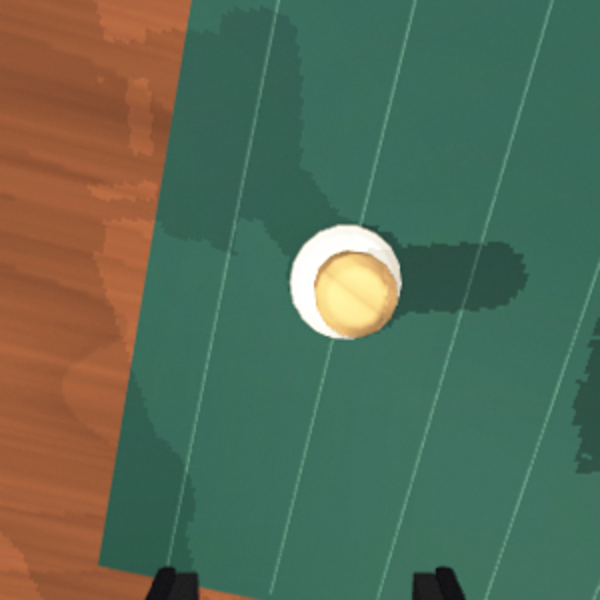

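The pusher stands at (0.5185, 0.2205), handle top at px (337,146), and the foot and handle estimates agree. Approaching.

```bash
python3 -m handwheel '[[0.05,0.033,0.009,0,0,0,0],[0.05,0.0328,0.0096,0.02,0,0,0],[0.05,0,0,0.04,0,0,0],[0.05,0,0,0.05,0,0,0],[0.05,0,0,0.035,0,0,0],[0.05,0,0,0.012,0,0,0],[0.05,0,0,0,0,0,0]]'
python3 -m handwheel '[[0.04,0,0,0,0,0,0],[0.02,0,0,0,0,0,0],[0.02,0,0,0,0,0,0],[0.02,0,0,0,0,0,0],[0.02,0,0,0,0,0,0]]' 40
```

```text
time: 10.7
position: [0.5182, 0.2206, 0.042]
tool_rot: [3.121, 0.362, -0.001]
ft_force: [-0.4, -0.6, 0.3]
grip_width: 0.578
grip_force: 0.0
time: 11.32
position: [0.5187, 0.2214, 0.0429]
tool_rot: [3.12, 0.363, 0.002]
ft_force: [-0.1, -1.1, 5.3]
grip_width: 0.338
grip_force: 40.0
```

```bash
python3 -m handwheel '[[0.02,0,0,-0.025,0,0,0],[0.02,0,0,-0.05,0,0,0],[0.02,0,0,-0.05,0,0,0],[0.02,-0.002,0.04,0,0,0,0],[0.02,-0.002,0.055,0,0,0,0],[0.02,-0.002,0.055,0,0,0,0],[0.02,-0.002,0.055,0,0,0,0],[0.02,-0.002,0.055,0,0,0,0],[0.02,-0.0018,0.05,0,0,0,0],[0.02,0,0,0,0,0,0],[0.02,0,0,0,0,0,0],[0.02,0,0,0,0,0,0]]'
python3 - <<'E'
from h import *
s=st();i=ctrl.camera_info("wrist");p,d=ctrl.get_image("wrist");cv2.imwrite("pics/w7.png",p)
cv2.imwrite("pics/w7c.png",cv2.resize(p[150:400,180:440],None,fx=2.3,fy=2.3,interpolation=cv2.INTER_CUBIC))
for _ in range(1): print(np.round(totool(s,np.array([.578,-.083,s["position"][2]])-s["position"]),4))
E
```

```text
time: 12.82
position: [0.5775, -0.0812, 0.1669]
tool_rot: [-3.119, -0.368, 0.0]
ft_force: [0.1, 0.2, -1.8]
grip_width: 0.336
grip_force: 40.0
t 12.82 pos [ 0.5775 -0.0812  0.1669] rot [-3.119 -0.368  0.   ] f [ 0.07  0.21 -1.77] w 0.0292 g 40.0
[ 0.0001  0.0019 -0.    ]
```

View pics/w7c.png

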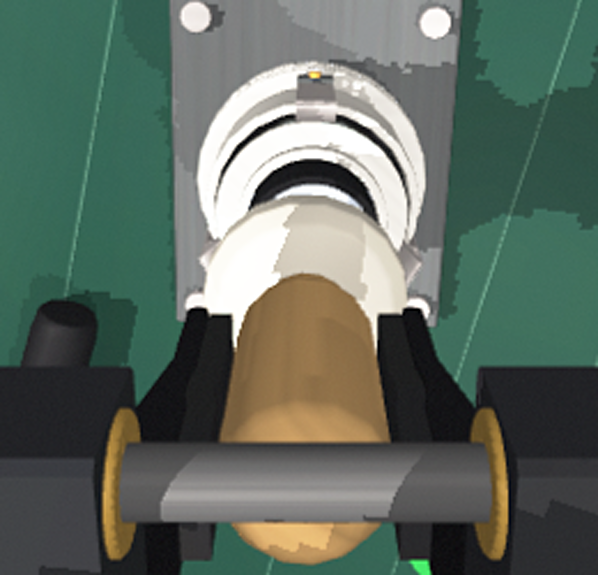

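The foot hangs about 1.7 mm left of the hood (columns 306 and 313), which is what the TCP error says too, so I'll correct it. Lowering to just above the hood.

```bash
python3 -m handwheel '[[0.02,0,0.0018,0.01,0,0,0],[0.02,0,0,0.008,0,0,0],[0.02,0,0,0.003,0,0,0],[0.02,0,0,0,0,0,0]]'
for k in 1 2 3; do python3 -m handwheel '[[0.02,0,0,0.001,0,0,0],[0.02,0,0,0,0,0,0]]' | egrep 'posi|ft_'; done
```

```text
time: 13.38
position: [0.5779, -0.0848, 0.1456]
tool_rot: [-3.12, -0.363, 0.001]
ft_force: [-0.8, -0.1, -1.1]
grip_width: 0.335
grip_force: 40.0
position: [0.5783, -0.0849, 0.1452]
ft_force: [-0.5, -0.1, -2.1]
position: [0.5781, -0.0849, 0.144]
ft_force: [-0.5, 0.2, -2.0]
position: [0.578, -0.0849, 0.1429]
ft_force: [-0.4, 1.1, -1.6]
```

```bash
python3 -m handwheel '[[0.02,0,-0.0013,0,0,0,0],[0.02,0,0,0,0,0,0]]' | egrep 'posi|ft_'
for k in 1 2 3 4 5; do python3 -m handwheel '[[0.02,0,0,0.001,0,0,0],[0.02,0,0,0,0,0,0]]' | egrep 'posi|ft_'; done
```

```text
position: [0.5778, -0.0834, 0.1431]
ft_force: [1.3, 1.5, -1.7]
position: [0.5777, -0.0836, 0.1419]
ft_force: [-0.2, -0.2, -2.3]
position: [0.5777, -0.0836, 0.1409]
ft_force: [0.3, -0.1, -2.2]
position: [0.5778, -0.0836, 0.1399]
ft_force: [-0.5, -0.6, -2.2]
position: [0.5778, -0.0836, 0.1389]
ft_force: [0.3, 0.1, -2.5]
position: [0.5778, -0.0837, 0.1379]
ft_force: [0.3, -0.7, -1.7]
```

```bash
for k in 1 2 3 4 5; do python3 -m handwheel '[[0.02,0,0,0.0007,0,0,0],[0.02,0,0,0,0,0,0]]' | egrep 'posi|ft_'; done
```

```text
position: [0.5778, -0.0836, 0.1373]
ft_force: [-0.3, -0.1, -0.8]
position: [0.5779, -0.0836, 0.1366]
ft_force: [0.5, -0.6, -2.0]
position: [0.578, -0.0836, 0.1362]
ft_force: [0.2, -0.1, 0.2]
position: [0.5781, -0.0837, 0.1356]
ft_force: [-0.6, -0.2, 1.6]
position: [0.5782, -0.0837, 0.1349]
ft_force: [0.1, -0.4, 3.9]
```

Contact at a TCP height of about 0.1365, so home should come near 0.128. The baseline is about -2 N.

```bash
for k in 1 2 3 4 5 6; do python3 -m handwheel '[[0.02,0,0,0.0005,0,0,0],[0.02,0,0,0,0,0,0]]' | egrep 'posi|ft_'; done
```

```text
position: [0.5781, -0.0837, 0.1344]
ft_force: [1.0, 0.1, 5.1]
position: [0.5782, -0.0837, 0.134]
ft_force: [-0.5, 0.5, 4.9]
position: [0.5777, -0.0835, 0.1327]
ft_force: [0.8, 0.5, -0.3]
position: [0.5775, -0.0835, 0.1319]
ft_force: [0.9, -0.6, 0.5]
position: [0.5775, -0.0836, 0.1318]
ft_force: [0.2, 0.3, 0.1]
position: [0.5776, -0.0836, 0.1315]
ft_force: [-0.6, 0.2, 1.5]
```

```bash
for k in 1 2 3 4 5 6; do python3 -m handwheel '[[0.02,0,0,0.0005,0,0,0],[0.02,0,0,0,0,0,0]]' | egrep 'posi|ft_'; done
```

```text
position: [0.5777, -0.0836, 0.131]
ft_force: [-0.7, 0.6, 1.2]
position: [0.5778, -0.0836, 0.1305]
ft_force: [-1.9, -0.0, 1.4]
position: [0.5777, -0.0836, 0.1295]
ft_force: [-0.8, -0.2, -1.3]
position: [0.5777, -0.0836, 0.1293]
ft_force: [-0.1, 0.4, -2.3]
position: [0.5778, -0.0836, 0.1289]
ft_force: [-0.1, -0.2, -1.3]
position: [0.5778, -0.0836, 0.1285]
ft_force: [-0.3, 0.4, -2.7]
```

It snapped in at about 0.130. Now feeling for home.

```bash
for k in 1 2 3 4 5; do python3 -m handwheel '[[0.02,0,0,0.0005,0,0,0],[0.02,0,0,0,0,0,0]]' | egrep 'posi|ft_'; done
```

```text
position: [0.5779, -0.0836, 0.1283]
ft_force: [-0.3, 0.4, 0.2]
position: [0.578, -0.0836, 0.1278]
ft_force: [-0.8, 0.3, 1.4]
position: [0.5779, -0.0836, 0.1273]
ft_force: [-0.1, -0.5, 2.9]
position: [0.5781, -0.0836, 0.1272]
ft_force: [-2.2, 0.2, 5.6]
position: [0.5782, -0.0835, 0.1272]
ft_force: [-2.6, 0.5, 9.1]
```

```bash
python3 -m handwheel '[[0.02,0,0,0.0004,0,0,0],[0.02,0,0,0,0,0,0],[0.02,0,0,0,0,0,0]]' | egrep 'posi|ft_'; for k in 1 2; do python3 -m handwheel '[[0.02,0,0,0,0,0,0],[0.02,0,0,0,0,0,0],[0.02,0,0,0,0,0,0],[0.02,0,0,0,0,0,0],[0.02,0,0,0,0,0,0]]'| egrep 'time|posi|ft_';done
```

```text
position: [0.5782, -0.0835, 0.1271]
ft_force: [-3.1, 0.5, 10.5]
time: 22.12
position: [0.5782, -0.0835, 0.1271]
ft_force: [-3.4, 0.3, 9.3]
time: 22.75
position: [0.5782, -0.0835, 0.1271]
ft_force: [-3.8, 0.4, 8.9]
```

The push is about 11–12 N. I'll raise it slightly for margin and hold again.

```bash
python3 -m handwheel '[[0.02,0,0,0.0004,0,0,0],[0.02,0,0,0,0,0,0],[0.02,0,0,0,0,0,0]]' | egrep 'posi|ft_'; for k in 1 2; do python3 -m handwheel '[[0.02,0,0,0,0,0,0],[0.02,0,0,0,0,0,0],[0.02,0,0,0,0,0,0],[0.02,0,0,0,0,0,0],[0.02,0,0,0,0,0,0],[0.02,0,0,0,0,0,0]]'| egrep 'time|posi|ft_';done
```

```text
position: [0.5783, -0.0835, 0.1271]
ft_force: [-4.4, 0.1, 12.0]
time: 23.88
position: [0.5783, -0.0836, 0.1271]
ft_force: [-4.1, 1.0, 11.7]
time: 24.62
position: [0.5783, -0.0835, 0.1271]
ft_force: [-3.2, 1.0, 10.6]
```

About 13 N was held for over a second. Lifting off, backing away and checking the seating with the wrist depth image.

```bash
python3 -m handwheel '[[0.02,0,0,-0.003,0,0,0],[0.02,0,0,-0.02,0,0,0],[0.02,0,0,-0.05,0,0,0],[0.02,-0.04,0,0,0,0,0],[0.02,-0.04,0,0,0,0,0],[0.02,0,0,0,0,0,0],[0.02,0,0,0,0,0,0],[0.02,0,0,0,0,0,0]]'
python3 - <<'E'
from h import *
s=st();i=ctrl.camera_info("wrist");p,d=ctrl.get_image("wrist")
K,R,t=(np.array(i[k]) for k in("intrinsics","R","t"))
v,u=np.mgrid[0:480,0:640];dd=d.ravel();P=np.linalg.inv(K)@np.vstack([u.ravel(),v.ravel(),np.ones(u.size)])*dd
X=(R.T@(P-t[:,None])).T;ok=dd>0
c=np.array([.578,-.084]);r=np.hypot(*(X[:,:2]-c).T)
top=X[ok&(r<.028)&(X[:,2]>.07)&(X[:,2]<.12)];zt=np.median(top[:,2]) if len(top) else 0
print("hood top",zt,len(top),"centre",(top[:,:2].max(0)+top[:,:2].min(0))/2)
a=np.degrees(np.arctan2(X[:,1]-c[1],X[:,0]-c[0]))
for lo,hi,n in((.0245,.028,"flange"),(.0325,.034,"rim"),(.05,.056,"plate")):
  for k in range(-180,180,60):
    m=ok&(r>lo)&(r<hi)&(a>=k)&(a<k+60)
    if m.sum()>5: print(n,k,round(np.median(X[m,2])*1e3,1),m.sum(),end="; ")
  print()
E
```

```text
time: 25.62
position: [0.501, -0.1014, 0.1985]
tool_rot: [-3.12, -0.365, -0.002]
ft_force: [0.1, 0.2, -0.6]
grip_width: 0.336
grip_force: 40.0
t 25.62 pos [ 0.501  -0.1014  0.1985] rot [-3.12e+00 -3.65e-01 -2.00e-03] f [ 0.07  0.22 -0.6 ] w 0.0292 g 40.0
hood top 0.08489138978530669 837 centre [ 0.5781242  -0.08432936]
flange -180 60.2 165; flange -120 60.3 178; flange -60 60.2 187; flange 0 60.4 194; flange 60 60.3 176; flange 120 60.5 166; 
rim -180 59.4 102; rim -120 60.1 101; rim -60 59.7 80; rim 0 72.6 65; rim 60 59.3 67; rim 120 60.3 91; 
plate -180 300.7 16132; plate -120 11.4 352; plate -60 11.7 495; plate 0 11.8 516; plate 60 11.2 374; plate 120 291.6 6770;
```

The flange is level all round, with its top at 60.3 mm, so the underside sits about 5.2 mm below the rim and is centred. Returning the pusher.

```bash
python3 -m handwheel '[[0.02,0.01,-0.035,0,0,0,0],[0.02,0.015,-0.05,0,0,0,0],[0.02,0.015,-0.05,0,0,0,0],[0.02,0.015,-0.05,0,0,0,0],[0.02,0.015,-0.05,0,0,0,0],[0.02,0.015,-0.05,0,0,0,0],[0.02,0.006,-0.025,0,0,0,0],[0.02,0,0,0.05,0,0,0],[0.02,0,0,0.05,0,0,0],[0.02,0,0,0.035,0,0,0],[0.02,0,0,0.015,0,0,0],[0.02,0,0,0,0,0,0]]'
for k in 1 2 3 4 5; do python3 -m handwheel '[[0.02,0,0,0.001,0,0,0],[0.02,0,0,0,0,0,0]]' | egrep 'posi|ft_'; done
```

```text
time: 27.18
position: [0.5171, 0.221, 0.0478]
tool_rot: [-3.12, -0.364, 0.002]
ft_force: [0.7, -0.2, -1.3]
grip_width: 0.335
grip_force: 40.0
position: [0.5184, 0.221, 0.0486]
ft_force: [-0.1, -0.5, -1.1]
position: [0.5175, 0.2205, 0.0465]
ft_force: [-0.0, 0.5, -2.4]
position: [0.5172, 0.2206, 0.0451]
ft_force: [0.2, 0.4, -2.5]
position: [0.5172, 0.2206, 0.0441]
ft_force: [-0.1, 0.3, -1.9]
position: [0.5173, 0.2206, 0.0431]
ft_force: [0.2, -0.7, -2.4]
```

```bash
for k in 1 2 3; do python3 -m handwheel '[[0.02,0,0,0.0006,0,0,0],[0.02,0,0,0,0,0,0]]' | egrep 'posi|ft_'; done
```

```text
position: [0.5174, 0.2206, 0.043]
ft_force: [-1.5, -0.4, 3.8]
position: [0.5174, 0.2207, 0.043]
ft_force: [-2.7, -3.0, 7.5]
position: [0.5174, 0.2207, 0.043]
ft_force: [-4.7, -2.9, 11.7]
```

On the bench. Releasing, lifting away and checking.

```bash
python3 -m handwheel '[[0.02,0,0,-0.001,0,0,0],[0.034,0,0,0,0,0,0],[0.05,0,0,0,0,0,0],[0.05,0,0,0,0,0,0],[0.05,0,0,0,0,0,0],[0.05,0,0,-0.03,0,0,0],[0.05,0,0,-0.06,0,0,0],[0.05,0,0,-0.06,0,0,0],[0.05,-0.035,0,0,0,0,0],[0.05,-0.035,0,0,0,0,0],[0.05,0,0,0,0,0,0],[0.05,0,0,0,0,0,0]]'
python3 - <<'E'
from h import *
s=st();i=ctrl.camera_info("wrist");p,d=ctrl.get_image("wrist");q=p.astype(int)
w=(q.min(2)>165)&(np.ptp(q,axis=2)<40);w[300:]=0
for (c,r),a,b in blobs(w,100): print("foot",np.round(cast(i,c,.01),4),round(r,1))
hv=cv2.cvtColor(p,cv2.COLOR_BGR2HSV);m=(hv[...,0]>8)&(hv[...,0]<28)&(hv[...,1]>60)&(hv[...,2]>150);m[300:]=0
for (c,r),a,b in blobs(m,80): print("beech",np.round(cast(i,c,.087),4),round(r,1),a)
t=ctrl.get_image("top")[0];o=cv2.imread("pics/top0.png");print("top-view changes")
for (c,r),a,b in blobs((cv2.absdiff(t,o).max(2)>60)[130:345,190:515],15): print(b[0]+190,b[1]+130,b[2:],a)
E
```

```text
time: 30.68
position: [0.45, 0.2043, 0.1927]
tool_rot: [3.12, 0.362, 0.002]
ft_force: [0.6, 0.4, 0.4]
grip_width: 0.576
grip_force: 0.0
t 30.68 pos [0.45   0.2043 0.1927] rot [3.12e+00 3.62e-01 2.00e-03] f [0.61 0.41 0.38] w 0.0501 g 0.0
foot [ 0.5677 -0.0661  0.01  ] 35.5
foot [0.5169 0.2198 0.01  ] 29.0
beech [0.517  0.2196 0.087 ] 21.9 1353.0
beech [0.5722 0.3201 0.087 ] 57.2 2236.0
beech [0.4823 0.3492 0.087 ] 188.9 46843.0
top-view changes
193 326 (28, 19) 308.0
190 298 (8, 11) 31.0
503 287 (12, 6) 24.0
475 286 (22, 9) 83.0
444 272 (29, 30) 628.5
204 259 (14, 39) 150.0
190 254 (9, 27) 98.5
218 249 (24, 42) 275.0
347 233 (22, 12) 31.5
451 228 (14, 19) 68.0
351 210 (30, 23) 109.5
```

```bash
python3 -c "
from bench import ctrl
print(ctrl.close_job())"
```

```text
the job is handed in; nothing more can be done
None
```

The job is handed in (no verdict came back): the retainer is snapped in level about 5 mm below the rim after a hold at about 13 N for over a second, and the pusher stands upright back where it started, well clear of the lamp.

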